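# Nest the two filler strainers and hold them over the filler neck

### The job

Lower the small brass strainer all the way down into the larger steel strainer where that one stands on the bench, and let go of it (do not drop it in). Then take the steel strainer by its outside, carry the nested pair upright over the run of pipes, and stop with it hovering about 15 mm above the filler neck, centred, upright and not touching it, ready to be lowered in; finish while still holding it there, do not lower it in or let go. Touch neither the pipes nor the neck with anything, and leave the contactor, the tape roll and the relay where they are.

Things in the scene. Friction and masses are not known exactly. Their poses are not given: they have to be found in the camera images.
- coarse_strainer: the larger steel strainer: a grey tapered cup with rows of holes, open at the top, standing on the bench; 60 mm high, outside diameter 50 mm at the bottom and 60 mm at the rim (62 mm over the thin rim bead, which is look only), wall 2.5 mm, floor 4 mm thick, about 0.16 kg. Origin at the centre of its underside, z up its axis
- fine_strainer: the smaller brass strainer, same shape: 52 mm high, outside diameter 36 mm at the bottom, 46 mm at the rim, 0.08 kg, with a rigid upright bail (arched handle) over its mouth, 84 mm high in all. Starts upright on the bench. Origin at the centre of its underside, z up; the bail runs along its y. Fully nested, its underside is 4 mm and the bail's top 88 mm above the steel one's underside, with some play
- bail (a point): middle of the bail's crossbar, 78 mm above the underside of the brass strainer, on its axis. The crossbar is 8 mm thick (along the brass strainer's x, the way to grip it), 12 mm high and 46 mm long; below it the mouth is free down to the cup's rim 26 mm below this point
- filler_neck: the filler neck, fixed: a short upright grey tube on a round dark bolted flange of 100 mm diameter and 8 mm thickness; tube outside diameter 78 mm, inside diameter 68 mm, rim 56 mm above the bench. Origin at the centre of its underside
- neck_rim (a point): centre of the neck's mouth, on its axis, at the height of its rim (56 mm above the bench)
- pipe_run: the obstacle, fixed: two parallel steel pipes, 16 mm thick, 36 mm apart, running level along its x axis (away from the robot) for 396 mm in two green clamps on dark stands, 120 mm either side of its middle. Highest point 99 mm above the bench; 70 mm wide. Stands between the strainers (its left, +y) and the neck (its right). Origin at the bench under its middle
- contactor: bystander: black contactor with two copper studs, 58x50x70 mm, loose. Origin at the centre of its underside
- tape_black: bystander: roll of black tape lying flat, 64 mm across, 19 mm high, loose. Origin at the centre of its underside
- relay_a: bystander: small black cube relay, 27x27x33 mm, loose. Origin at the centre of its underside
Mind the look-alikes: they are no part of the job. What is shaped like the coarse_strainer but pink is not meant.

How it is judged:
By the outcome, as a careful person would: the job done as asked, in the order asked, and still so for the second after the job is handed in, while the arm keeps its last pose, push and grip.
It also fails if it takes over 58 s, if anything falls off the work surface, if the arm or the gripper's body presses on something with over 40 N, if the wrist force passes 120 N, or if a joint passes its speed limit or range.

### The arm

A 7-joint arm with a two-finger parallel gripper is mounted at the origin on a cart in front of the work surface, level with it; the furniture and walls round the work are solid. World frame = base frame: x ahead of the robot, y to its left, z up, the work surface at z = 0. Lengths are in mm, angles in rad, forces in N, time in s.
With the tool pointing down it reaches from about 425 to 950 mm from the base axis. Payload 4.7 kg.
Tool frame: the origin (TCP) lies midway between the tips of the shut fingers; the grasp point (between the pads) lies 19 mm behind it; z points along the fingers, y is the line along which they close (so a half turn about z gives the same grasp; the last joint's range is limited). The gripper opens to 85 mm and grips with 20 to 120 N. Pads are 22 mm wide; open, the fingers measure 114 mm over their backs; the gripper's body (76 mm by 85 mm) begins 54 mm behind the grasp point. The pads swing forward as they close: fully open they stand 13 mm farther back than shut.
Start: joints at [1.074, 0.469, -0.049, 1.532, 0.024, 1.141, -0.082], TCP at [304.42, -602.476, 231.335] pointing down, gripper open.
Joint ranges: [-2.59, 2.59], [-0.33, 1.99], [-1.39, 1.29], [0.1, 2.45], [-1.04, 4.18], [0.21, 1.99], [-2.66, 2.66]. Speed limits (rad/s): [2.57, 2.57, 3.14, 3.14, 3.14, 3.14, 3.14].

### API

Orientations are given as a rotation vector (axis times angle).
In Python, from bench import manip, eyes gives the robot as it stands. The module is installed in compiled form; this text tells all that it offers.
- The arm moves only by the tool play_rows, never from a script. Its argument "commands" is one flat list of numbers, 7 for each row, row after row: the turn, a rotation vector about the world's x, y, z as a fraction of full scale, then the shift along the world's x, y, z as a fraction of full scale, then the closure, from -1 (fully open) to 1 (shut), so that 0 is half open. A call has 1 to 12 rows; each row shifts and turns the commanded pose from where the row before left it; what a row does not reach is not made up. Full scale, the value 1, is 5 cm for a shift and pi rad for a turn. A row lasts 1/8 s, in which the tool goes at most 62.5 mm and 10.7 degrees, less where a joint would pass 70% of its speed; a pose out of reach is approached as far as the arm can. A call with a number of a shift or a turn outside -1 to 1 is refused whole. A call with a gripper value outside its range is refused whole. The fingers move at their own pace and stop on an object; "grip_force" is the grip in N (left out, the last holds). Time passes only in rows, so rows that do not move let the fingers close. It gives the time, the measured TCP pose, the force, the opening and the grip force at its end, in the units of the state.
- manip.sense(): the state, without advancing time (a new reading comes with each control period).
- eyes.read_camera(name): name is "side" or "top" or "wrist"; returns a dict with "color" (420x560x3 uint8, red, green, blue), "depth" (420x560 float32, mm along the optical axis (not along the pixel's ray), 0 where there is no reading), "K" (3x3 intrinsics, pixels), "k1" (the pictures are not rectified: a ray, as slopes to the right and down, at radius r is drawn at 1 + k1 r^2 times it, then the intrinsics apply), "extrinsics" (4x4, takes a point from world to camera coordinates). Camera axes: x right, y up, looking along -z (the intrinsics and any distortion apply to the point x, -y, -z); pixel columns grow to the right and rows downward; lengths in mm; the calibration is good to about 2 mm. A picture is of the moment at which its call begins.
- manip.sign_off(): hands the job in; it is judged then, once.
The state is a dict: "clock": time; "qpos": joint angles; "dq": joint speeds; "tau": joint torques, N m; "tcp_pos": TCP position; "tool_rot": TCP orientation; "wrist_force": force on the tool from outside, world axes, zero at the start; "wrist_torque": the same for the moment, N m; "gripper_width": finger opening in mm; "grip_force": force on a finger pad.
Only numpy, scipy, OpenCV 4.12 (cv2) and the standard library are available. Lean on these libraries where they do the work, as an engineer would, in place of code of your own. Each camera call takes 0.05 s, during which the arm holds its last target. There are 200 camera calls.

## Working session

There is one attempt and no reset: what is moved stays moved. The work goes in short steps, Python scripts to look and compute and a tool call to move; the robot and the scene stay as the last step left them, time stands still between calls to the robot, and variables do not carry over. Pictures are saved under pics/ and viewed, at most 10 in all, crops included, and the job is handed in when it is done.

Besides the shell and the picture viewer there is one more tool, called after "Emit:" as name(argument=value, ...), one argument or row to a line, values as JSON. play_rows: Moves the arm, as the interface text tells. Shift numbers are shares of 5 cm and turn numbers shares of pi rad, none past 1 either way. Its arguments: {"type":"object","properties":{"commands":{"type":"array","items":{"type":"number"}},"grip_force":{"type":"number"}},"required":["commands"]}

```bash
mkdir -p pics
cat > h.py <<'E'
import numpy as np, cv2
from bench import manip, eyes
def cam(n):
    c=eyes.read_camera(n); return c
def world(c,u,v,z=None,depth=None):
    K=np.array(c["K"]);k=c["k1"];E=np.array(c["extrinsics"])
    d=np.array([(u-K[0,2])/K[0,0],(v-K[1,2])/K[1,1]]);s=d.copy()
    for _ in range(20): s=d/(1+k*(s@s))
    r=np.array([s[0],-s[1],-1.0]);R=E[:3,:3];o=-R.T@E[:3,3];w=R.T@r
    t=depth if depth is not None else (z-o[2])/w[2]
    return o+t*w
def cloud(c):
    K=np.array(c["K"]);k=c["k1"];E=np.array(c["extrinsics"]);D=c["depth"]
    v,u=np.mgrid[:D.shape[0],:D.shape[1]]
    d=np.stack([(u-K[0,2])/K[0,0],(v-K[1,2])/K[1,1]],-1);s=d.copy()
    for _ in range(20): s=d/(1+k*(s**2).sum(-1,keepdims=True))
    p=np.stack([s[...,0],-s[...,1],-np.ones_like(D)],-1)*D[...,None]
    return (p-E[:3,3])@E[:3,:3]
E
python3 - <<'E'
from h import *
s=manip.sense();print(s)
a=[]
for n in("top","side"):
    c=cam(n);cv2.imwrite(f"pics/{n}0.png",c["color"][:,:,::-1]);print(n,c["K"],c["k1"],np.array(c["extrinsics"]).round(3))
E
```

```text
{'clock': 0.0, 'qpos': array([ 1.07407821,  0.46944264, -0.04861333,  1.53368915,  0.02414034,
        1.14100953, -0.0822975 ]), 'dq': array([ 0.00098997,  0.00242271, -0.0025061 , -0.00189396,  0.00144703,
        0.00019629,  0.00136543]), 'tau': array([-8.24418021e-04, -5.10311151e+01, -4.64963308e-02, -2.37715977e+01,
        1.07965679e-02,  7.42055039e-03, -1.81420813e-05]), 'tcp_pos': array([ 304.12962017, -601.94678418,  230.26271349]), 'tool_rot': array([-3.05418464e+00, -7.27830745e-01,  8.66887766e-04]), 'wrist_force': array([-0.43329208,  0.09342409,  0.09702196]), 'wrist_torque': array([-0.00389581,  0.03534701, -0.0068731 ]), 'grip_force': 0.0, 'gripper_width': 85.573113043411}
top [[431.91282235   0.         277.48161156]
 [  0.         431.91282235 203.78870524]
 [  0.           0.           1.        ]] -0.014372820633852338 [[ 2.30000e-02 -1.00000e+00  2.00000e-03  1.99268e+02]
 [ 9.85000e-01  2.30000e-02  1.68000e-01 -5.91369e+02]
 [-1.68000e-01 -2.00000e-03  9.86000e-01 -8.17024e+02]
 [ 0.00000e+00  0.00000e+00  0.00000e+00  1.00000e+00]]
side [[448.6149622    0.         277.79945564]
 [  0.         448.6149622  206.95448317]
 [  0.           0.           1.        ]] -0.012675486267752832 [[-1.000000e+00 -1.000000e-02  1.000000e-02  5.582590e+02]
 [ 1.400000e-02 -5.010000e-01  8.650000e-01  2.134500e+01]
 [-4.000000e-03  8.650000e-01  5.010000e-01 -1.133557e+03]
 [ 0.000000e+00  0.000000e+00  0.000000e+00  1.000000e+00]]
```

View pics/top0.png

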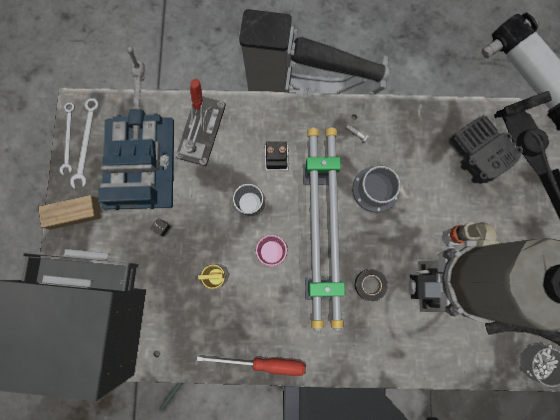

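View pics/side0.png

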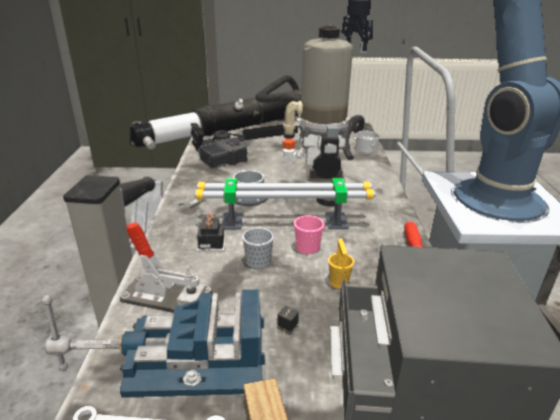

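The top view shows the steel strainer at (248,199) and its pink look-alike at (271,250). The brass strainer is at (212,276), the neck at (379,187), and the pipes at columns 312–337. The grey one fits the description because the other is pink. I'll measure the parts and confirm with a crop.

Run:
```python
from h import *
c=cam("top");im=c["color"];P=cloud(c);hsv=cv2.cvtColor(im,cv2.COLOR_RGB2HSV)
cv2.imwrite("pics/crop1.png",cv2.resize(im[110:310,130:420,::-1],None,fx=2.7,fy=2.7,interpolation=cv2.INTER_CUBIC))
def circ(xy):
    A=np.c_[2*xy,np.ones(len(xy))];s=np.linalg.lstsq(A,(xy**2).sum(1),rcond=None)[0];return s[:2].round(1),np.sqrt(s[2]+s[:2]@s[:2]).round(1)
Z=P[...,2]
for n,(u,v,z,r) in dict(steel=(248,199,60,22),neck=(379,187,56,28),pink=(271,250,60,22)).items():
    vv,uu=np.mgrid[:420,:560];m=(np.hypot(uu-u,vv-v)<r)&(abs(Z-z)<5)
    print(n,m.sum(),circ(P[m][:,:2]),np.median(Z[m]), (P[m][:,:2].min(0)+P[m][:,:2].max(0))/2, np.ptp(P[m][:,:2],axis=0))
vv,uu=np.mgrid[:420,:560]
br=(np.hypot(uu-212,vv-276)<25)
m=br&(Z>72)&(Z<92);q=P[m];print("bail",m.sum(),q.mean(0),q.min(0),q.max(0))
rc=cv2.minAreaRect(q[:,:2].astype(np.float32));print(rc)
print("bail box rays px",cv2.minAreaRect(np.argwhere(m)[:,::-1].astype(np.float32)))
m=br&(abs(Z-52)<4);print("brass rim",m.sum(),circ(P[m][:,:2]))
# pipes
m=(Z>80)&(Z<110)&(uu>295)&(uu<350)&(vv>120)&(vv<335);q=P[m];print("pipe",m.sum(),q.min(0),q.max(0),q.mean(0))
for x0,x1 in((420,480),(560,620),(690,720)):
    k=q[(q[:,0]>x0)&(q[:,0]<x1)];print(x0,k[:,1].min(),k[:,1].max())
for n,(u,v,r,z) in dict(cont=(277,155,20,30),tape=(371,285,20,10),relay=(160,228,14,15)).items():
    m=(np.hypot(uu-u,vv-v)<r)&(Z>z);q=P[m];print(n,q.min(0).round(),q.max(0).round())
```

```text
steel 162 (array([595.5, 272.1]), np.float64(28.6)) 59.71894928854998 [596.54753058 272.61177654] [59.2964253  58.06915455]
neck 302 (array([631.4,   5.3]), np.float64(36.3)) 55.432156277972965 [631.82289816   5.11891653] [78.25412763 77.0909658 ]
pink 178 (array([493.9, 223.4]), np.float64(28.6)) 59.57438114386429 [493.60788962 223.34236352] [58.75703643 58.73725081]
bail 105 [440.65906597 336.03160604  83.7562775 ] [436.39539729 313.61548928  79.60529792] [444.87092805 358.68870454  87.19778057]
((440.63470458984375, 336.137451171875), (7.436457633972168, 45.11552810668945), 1.3494148254394531)
bail box rays px ((210.0, 276.0), (4.0, 24.0), 90.0)
brass rim 109 (array([440.7, 336. ]), np.float64(22.1))
pipe 4006 [345.29322331  86.09096913  80.00278946] [738.52216316 158.99896793 100.77371893] [534.32391412 122.30685114  88.63698656]
420 86.0909691328884 151.09142768719983
560 97.60009323522357 150.2152147173941
690 101.61677090171929 155.49169633518486
cont [441. 197.  30.] [723. 240. 905.]
tape [400. -12.  10.] [462. 211. 905.]
relay [441. 211.  16.] [555. 471. 905.]
```

View pics/crop1.png

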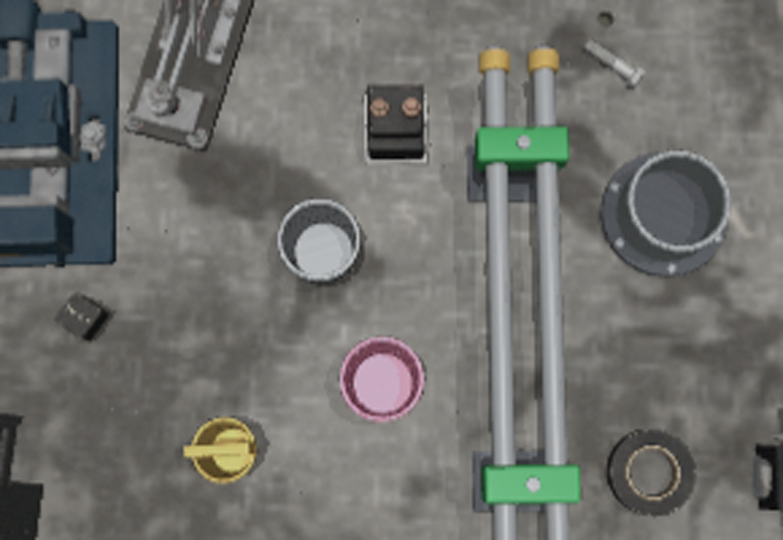

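The crop confirms it: grey steel cup at crop (320,240), pink one at (382,378), brass with its bail running along y at (220,450). Before moving I need the heights of the clutter near the start.

Run:
```python
from h import *
pts=[]
for n in("top","side"):
    c=cam(n);p=cloud(c)[(c["depth"]>0)];pts.append(p)
p=np.vstack(pts);p=p[(p[:,2]<900)&(p[:,2]>-50)]
print("cols y:",list(range(-850,700,100)))
for x in range(850,50,-100):
    r=[]
    for y in range(-850,700,100):
        k=p[(abs(p[:,0]-x)<50)&(abs(p[:,1]-y)<50)]
        r.append(int(np.percentile(k[:,2],98)) if len(k)>4 else -1)
    print(x,r)
c=cam("wrist");cv2.imwrite("pics/w.png",c["color"][:,:,::-1]);E=np.array(c["extrinsics"]);print(-E[:3,:3].T@E[:3,3],E[2,:3])
```

```text
cols y: [-850, -750, -650, -550, -450, -350, -250, -150, -50, 50, 150, 250, 350, 450, 550, 650]
850 [-1, -1, -1, -1, 94, 84, 70, 3, 45, 78, 116, 150, 137, 9, 108, 10]
750 [-1, -1, -1, -1, 94, 79, 69, 44, 3, 13, 91, 55, 144, 61, 61, 8]
650 [-1, -1, -1, 120, 126, 41, 45, 42, 56, 92, 96, 63, 43, 86, 85, 8]
550 [-1, 124, 125, 120, 134, 38, 3, 242, 9, 83, 89, 60, 3, 86, 87, 40]
450 [-1, 86, 94, 84, 118, 3, 8, 380, 345, 95, 96, 59, 84, 185, 186, 186]
350 [-1, -1, 356, 402, 40, 92, 78, 348, 161, 88, 90, 3, 3, 187, 187, 187]
250 [-1, -1, -1, 400, 39, 55, 43, 3, 3, 3, 29, 29, 17, 186, 187, 187]
150 [-1, -1, -1, -1, -1, -1, -1, 1, 9, 9, 2, -1, -1, -1, -1, -1]
[ 367.69913564 -571.77511497  374.00149348] [0.24662972 0.12312851 0.96125603]
```

Run:
```python
from h import *
pts=[]
for n in("top","side"):
    c=cam(n);p=cloud(c)[(c["depth"]>0)];pts.append(p)
p=np.vstack(pts);p=p[(p[:,2]<900)&(p[:,2]>-50)]
Y=list(range(-260,40,20));print(Y)
for x in range(640,240,-20):
    r=[]
    for y in Y:
        k=p[(abs(p[:,0]-x)<10)&(abs(p[:,1]-y)<10)]
        r.append(int(np.percentile(k[:,2],98)) if len(k)>1 else -1)
    print(x,r)
Y=list(range(360,520,10));print(Y)
for x in range(540,340,-20):
    print(x,[int(np.percentile(k[:,2],98)) if len(k)>1 else -1 for k in (p[(abs(p[:,0]-x)<10)&(abs(p[:,1]-y)<5)] for y in Y)])
```

```text
[-260, -240, -220, -200, -180, -160, -140, -120, -100, -80, -60, -40, -20, 0, 20]
640 [3, 3, 3, 4, 3, 3, 3, 4, 3, 3, 3, 57, 56, 11, 11]
620 [3, 3, 3, 3, 3, 3, 3, 3, 3, 3, 2, 57, 57, 11, 11]
600 [3, 3, 3, 3, 3, 3, 4, 2, 3, 3, 2, 9, 56, 57, 57]
580 [3, 3, 3, 3, 3, 2, 3, 3, 3, 3, 3, 3, 9, 12, 10]
560 [3, 3, 3, 3, 3, 4, 88, 3, 3, 3, 3, 3, 3, 3, 3]
540 [3, 2, 1, 4, 3, 3, 196, 184, 2, 4, 3, 3, 3, 3, 3]
520 [3, -1, -1, 2, 2, 56, 201, 192, 3, 3, 3, 3, 2, 3, 2]
500 [-1, 2, 1, 2, 202, 347, 346, 337, 188, 140, 3, 3, 3, 2, 2]
480 [-1, 2, 5, 7, 52, 351, 352, 351, 344, 170, 3, 3, 3, 3, 2]
460 [-1, -1, -1, -1, -1, 379, 382, 380, 348, 337, 142, 141, 2, 20, 20]
440 [-1, -1, -1, -1, -1, 387, 386, 381, 351, 343, 169, 167, 127, 20, 20]
420 [-1, -1, -1, -1, -1, 381, 379, 379, 349, 337, 169, 168, 129, 20, 20]
400 [-1, -1, -1, -1, -1, -1, 352, 351, 345, 159, 140, 102, 2, 20, 20]
380 [2, 26, 3, 1, 3, 336, 347, 343, 162, 133, 3, 2, 3, 2, 3]
360 [61, 44, 33, 25, 2, 4, 3, 2, 2, 3, 3, 2, 2, 3, 3]
340 [53, 34, 29, 24, 2, 3, 3, 2, 2, 3, 4, 2, 2, 3, 2]
320 [3, 3, 2, 2, 2, 2, 3, 2, 3, 2, 2, 3, 3, 3, 2]
300 [3, 3, 3, 3, 3, 3, 3, 2, 3, 2, 3, 2, 2, 2, 3]
280 [2, 3, 3, 3, 3, 3, 2, 3, 3, 2, 3, 2, 3, 2, 2]
260 [2, 3, 3, 2, 3, 3, 2, 2, 3, 2, 2, 2, 2, 2, 3]
[360, 370, 380, 390, 400, 410, 420, 430, 440, 450, 460, 470, 480, 490, 500, 510]
540 [3, 2, 3, 2, 3, 2, 2, 2, 35, 35, 34, 34, 2, 3, 2, 2]
520 [2, 2, 3, 2, 3, 2, 2, 3, 28, 34, 33, 2, 2, 2, 3, 2]
500 [2, 2, 2, 2, 2, 2, 2, 2, 2, 2, 2, 2, 2, 2, 1, 2]
480 [2, 3, 2, 2, 2, 2, 2, 2, 2, 2, 2, 2, 3, 2, 2, 2]
460 [51, 2, 2, 2, 2, 2, 2, 3, 2, 3, 1, 3, 122, 121, 122, 122]
440 [84, 2, 3, 2, 2, 2, 3, 3, 1, 2, 2, 2, 116, 117, 69, 69]
420 [52, 2, 2, 3, 2, 2, 2, 2, 3, 2, 3, 2, 182, 186, 186, 187]
400 [2, 2, 2, 2, 3, 2, 3, 2, 2, 1, 2, 3, 186, 187, 187, 187]
380 [2, 3, 2, 3, 2, 2, 3, 2, 2, 2, 3, 2, 186, 187, 188, 187]
360 [2, 2, 3, 4, 1, 3, 2, 2, 2, 3, 2, 3, 186, 187, 187, 187]
```

Emit:
play_rows(
  commands=[0,0,0,0.4,0,0.9,-1,0,0,0,0.4,0,0.9,-1,0,0,0,0.4,0,0.9,-1,0,0,0,0.4,0,0.9,-1,0,0,0,0.4,0,0.9,-1,0,0,0.02,0.6,0.88,0,-1,0,0,0.02,0.6,0.88,0,-1,0,0,0.02,0.6,0.88,0,-1,0,0,0.02,0.6,0.88,0,-1,0,0,0.02,0.6,0.88,0,-1,0,0,0.02,0.6,0.88,0,-1,0,0,0.02,0.6,0.88,0,-1],
)

```text
clock: 1.9
tcp_pos: [615.1, -293.0, 456.5]
tool_rot: [2.822, 1.38, 0.0]
wrist_force: [0.3, -0.1, 0.0]
gripper_width: 85.2
grip_force: 0.0
```

Emit:
play_rows(
  commands=[0,0,0.0182,0.2,0.9,0,-1,0,0,0.0182,0.2,0.9,0,-1,0,0,0.0182,0,0.9,0,-1,0,0,0.0182,0,0.9,0,-1,0,0,0.0182,0,0.9,0,-1,0,0,0.0182,0,0.9,0,-1,0,0,0.0182,0,0.9,0,-1,0,0,0.0182,0,0.9,0,-1,0,0,0.0182,-0.2,0.9,0,-1,0,0,0.0182,-0.4,0.9,0,-1,0,0,0.0182,-0.6,0.9,-0.4,-1,0,0,0.0182,-0.6,0.9,-0.4,-1],
)

```text
clock: 3.4
tcp_pos: [543.4, 246.9, 416.0]
tool_rot: [2.194, 2.248, 0.001]
wrist_force: [0.8, 0.6, 0.4]
gripper_width: 85.5
grip_force: 0.0
```

Emit:
play_rows(
  commands=[0,0,0,-0.34,0.3,-0.7,-1,0,0,0,-0.34,0.3,-0.7,-1,0,0,0,-0.34,0.3,-0.7,-1,0,0,0,-0.34,0.3,-0.7,-1,0,0,0,-0.34,0.3,-0.7,-0.4,0,0,0,-0.34,0.28,-0.7,-0.3,0,0,0,0,0,0,-0.3],
)

```text
clock: 4.28
tcp_pos: [439.9, 334.4, 204.3]
tool_rot: [-2.191, -2.25, 0.008]
wrist_force: [0.4, -0.2, 1.2]
gripper_width: 55.2
grip_force: 0.0
```

Run:
```python
from h import *
s=manip.sense();print(s["tcp_pos"],s["tool_rot"],s["gripper_width"])
for n in("wrist","top"):
    c=cam(n);im=c["color"];P=cloud(c);Z=P[...,2]
    if n=="wrist":cv2.imwrite("pics/w1.png",im[:,:,::-1])
    m=(abs(Z-84)<5)&(np.hypot(P[...,0]-440,P[...,1]-336)<32);q=P[m]
    if len(q)>5:print(n,m.sum(),q.mean(0),q.min(0),q.max(0),cv2.minAreaRect(q[:,:2].astype(np.float32)))
    for nm,a,b in(("steel",596,272),):
        m=(abs(Z-59)<4)&(np.hypot(P[...,0]-a,P[...,1]-b)<36);q=P[m][:,:2]
        if len(q)>5:print(n,nm,len(q),(q.min(0)+q.max(0))/2,np.ptp(q,axis=0))
```

```text
[439.90242742 334.35248797 204.338897  ] [-2.19084132 -2.24994609  0.00815365] 55.19534971262383
wrist 428 [442.36118885 337.10379934  84.46709419] [436.77506265 313.28015738  80.29056135] [447.96611258 359.11276189  86.47992837] ((442.4087219238281, 336.21246337890625), (7.966475009918213, 45.83341598510742), 4.710628986358643)
wrist steel 734 [596.70470126 272.4898715 ] [61.23341084 59.50826157]
top 22 [442.39399153 318.06932483  83.64111034] [439.17150461 313.5340383   81.02729372] [444.84839312 325.09756503  85.70588524] ((441.948974609375, 319.3005065917969), (5.568319797515869, 11.473861694335938), 1.2720587253570557)
top steel 160 [596.38405145 272.52075069] [59.27679422 57.96357504]
```

View pics/w1.png

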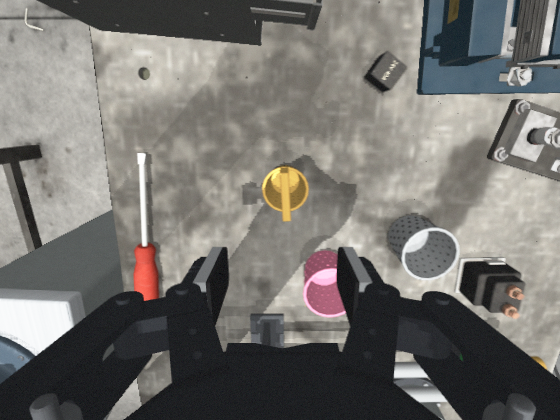

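The wrist view shows the brass strainer at (286,190) between the open fingers, the pink cup at (328,283) and the steel one at (424,245). The bail is measured at (442,336,84), and its height fits. Next I descend and grip.

Emit:
play_rows(
  commands=[0,0,0.011,0.04,0.04,-0.7,-0.3,0,0,0,0,0,-0.7,-0.3,0,0,0,0,0,-0.7,-0.3,0,0,0,0,0,-0.4,-0.3,0,0,0,0,0,-0.36,-0.3,0,0,0,0,0,0,-0.3,0,0,0,0,0,0,1,0,0,0,0,0,0,1,0,0,0,0,0,0,1,0,0,0,0,0,0,1,0,0,0,0,0,0,1],
  grip_force=40,
)

```text
clock: 5.75
tcp_pos: [444.7, 336.9, 63.9]
tool_rot: [2.156, 2.284, 0.002]
wrist_force: [-0.8, -0.5, 3.4]
gripper_width: 6.5
grip_force: 45.3
```

Emit:
play_rows(
  commands=[0,0,0,0,0,0.2,1,0,0,0,0,0,0.5,1,0,0,0,0,0,0.6,1,0,0,0,0,0,0.6,1,0,0,0,0.6,-0.25,0.2,1,0,0,0,0.6,-0.25,0,1,0,0,0,0.6,-0.25,0,1,0,0,0,0.6,-0.25,0,1,0,0,0,0.4,-0.2,0,1,0,0,0,0.24,-0.09,0,1,0,0,0,0,0,0,1,0,0,0,0,0,0,1],
)

```text
clock: 7.25
tcp_pos: [595.1, 273.2, 168.4]
tool_rot: [-2.154, -2.286, 0.0]
wrist_force: [0.3, 0.1, -0.0]
gripper_width: 6.8
grip_force: 44.7
```

```bash
cat > nest.py <<'E'
from h import *
s=manip.sense();print(s["tcp_pos"],s["tool_rot"],s["gripper_width"],s["wrist_force"])
t=s["tcp_pos"]
def circ(xy):
    A=np.c_[2*xy,np.ones(len(xy))];r=np.linalg.lstsq(A,(xy**2).sum(1),rcond=None)[0];return r[:2].round(1),np.sqrt(r[2]+r[:2]@r[:2]).round(1)
for n in("wrist","top","side"):
    c=cam(n);im=c["color"];P=cloud(c);Z=P[...,2];h=cv2.cvtColor(im,cv2.COLOR_RGB2HSV)
    ye=(h[...,0]>15)&(h[...,0]<35)&(h[...,1]>110)&(h[...,2]>60)
    m=ye&(np.hypot(P[...,0]-t[0],P[...,1]-t[1])<45)
    q=P[m]
    if len(q)>20:
        print(n,"yellow",len(q),q.min(0).round(1),q.max(0).round(1))
        zs=t[2]-63+52; k=q[abs(q[:,2]-zs)<4]
        if len(k)>10: print("  brass rim",len(k),circ(k[:,:2]),(k.min(0)+k.max(0))/2)
        if n=="side":
            for dz in (10,20,30,40,50):
                k=q[abs(q[:,2]-(t[2]-63+dz))<5]
                if len(k)>5: print("   slice",dz,circ(k[:,:2]),k[:,0].min().round(1),k[:,0].max().round(1),(k[:,0].min()+k[:,0].max())/2,k[:,1].max().round(1))
    m=(abs(Z-59)<4)&(np.hypot(P[...,0]-596,P[...,1]-272)<36)&~ye;q=P[m][:,:2]
    if len(q)>5:print(n,"steel",len(q),circ(q),(q.min(0)+q.max(0))/2,np.ptp(q,axis=0))
    if n=="side":cv2.imwrite("pics/s2.png",cv2.resize(im[150:290,180:380,::-1],None,fx=4,fy=4))
    if n=="wrist":cv2.imwrite("pics/w2.png",im[:,:,::-1])
E
python3 nest.py
```

```text
[595.12834469 273.15058627 168.39692425] [-2.15376352e+00 -2.28578649e+00  3.02562057e-04] 6.797134691909384 [ 0.34960372  0.13107319 -0.03298311]
wrist yellow 4346 [572. 250.   5.] [618.5 296.3 206.6]
  brass rim 741 (array([595.3, 273.4]), np.float64(21.7)) [595.2727123  279.04676457 157.40680174]
wrist steel 553 (array([597.3, 272.7]), np.float64(28.4)) [597.66075719 280.35084263] [60.19106722 44.34120562]
side yellow 729 [572.9 251.5 104.7] [615.3 297.9 201.2]
  brass rim 95 (array([594.5, 274.3]), np.float64(21.6)) [594.13778032 275.28697912 157.10805583]
   slice 10 (array([593.3, 275.3]), np.float64(16.7)) 576.6 610.1 593.3705308928459 293.5
   slice 20 (array([593.9, 274.4]), np.float64(18.6)) 574.9 611.6 593.2312110795106 294.0
   slice 30 (array([594.1, 274. ]), np.float64(19.6)) 574.8 611.5 593.1522008963741 296.5
   slice 40 (array([594.2, 274. ]), np.float64(20.6)) 573.0 613.0 593.0254620185433 297.5
   slice 50 (array([594.4, 274.2]), np.float64(21.6)) 572.9 615.3 594.1377803203486 297.9
side steel 211 (array([596.2, 273.7]), np.float64(28.5)) [596.59737062 273.42261777] [58.72932913 61.6449094 ]
```

View pics/s2.png

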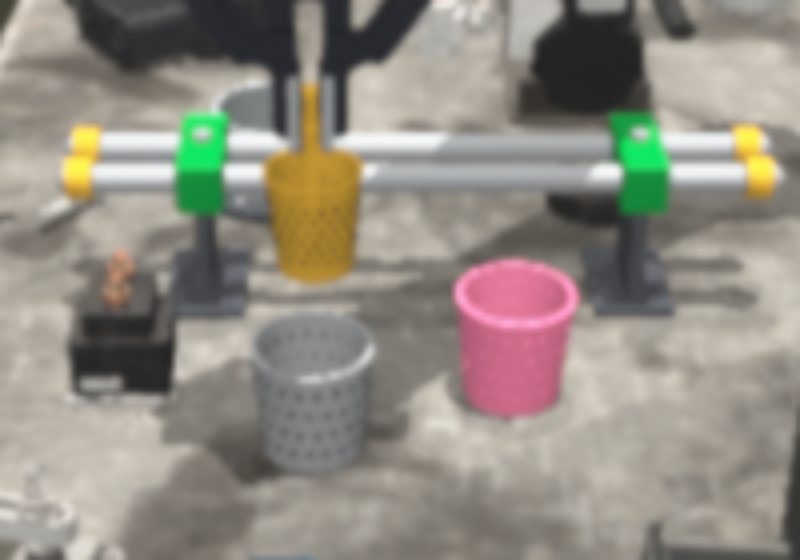

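Both views put the brass strainer about 1.9 mm short in x and 0.6 mm over in y relative to the steel cup. In the crop, brass hangs upright at (313,215) above the grey cup at (315,390). I'll correct that offset and lower.

Emit:
play_rows(
  commands=[0,0,0,0.04,-0.012,-0.3,1,0,0,0,0,0,-0.3,1,0,0,0,0,0,-0.3,1,0,0,0,0,0,-0.3,1,0,0,0,0,0,-0.3,1,0,0,0,0,0,-0.2,1,0,0,0,0,0,-0.1,1,0,0,0,0,0,-0.1,1,0,0,0,0,0,0,1,0,0,0,0,0,0,1],
)

```text
clock: 8.65
tcp_pos: [598.7, 271.6, 73.8]
tool_rot: [2.156, 2.284, 0.001]
wrist_force: [-0.5, 0.6, -0.5]
gripper_width: 6.7
grip_force: 44.7
```

Emit:
play_rows(
  commands=[0,0,0,0,0,-0.04,1,0,0,0,0,0,-0.04,1,0,0,0,0,0,0,1],
)

```text
clock: 9.02
tcp_pos: [598.3, 271.3, 69.1]
tool_rot: [-2.157, -2.284, 0.0]
wrist_force: [-0.5, 0.5, -0.7]
gripper_width: 6.7
grip_force: 44.7
```

Emit:
play_rows(
  commands=[0,0,0,0,0,-0.03,1,0,0,0,0,0,0,1],
)

```text
clock: 9.28
tcp_pos: [598.5, 271.5, 68.0]
tool_rot: [2.157, 2.284, 0.001]
wrist_force: [-0.3, -0.7, 0.7]
gripper_width: 6.8
grip_force: 44.8
```

Emit:
play_rows(
  commands=[0,0,0,0,0,-0.02,1,0,0,0,0,0,0,1],
)

```text
clock: 9.52
tcp_pos: [598.7, 271.8, 67.9]
tool_rot: [2.156, 2.284, 0.001]
wrist_force: [-1.9, -1.2, 5.2]
gripper_width: 6.7
grip_force: 45.5
```

Emit:
play_rows(
  commands=[0,0,0,0,0,-0.02,1,0,0,0,0,0,0,1],
)

```text
clock: 9.78
tcp_pos: [598.9, 272.0, 67.9]
tool_rot: [2.156, 2.284, 0.002]
wrist_force: [-2.1, -1.8, 10.3]
gripper_width: 6.9
grip_force: 46.2
```

Contact came at z 67.9, exactly 4 mm above where the brass strainer was grasped, so it's seated. Next: unload, release and retract.

Emit:
play_rows(
  commands=[0,0,0,0,0,0.03,1,0,0,0,0,0,0,0.4,0,0,0,0,0,0,0.2,0,0,0,0,0,0,0.2,0,0,0,0,0,0,0.2,0,0,0,0,0,0.2,0.2,0,0,0,0,0,0.5,0.2,0,0,0,0,0,0.8,-1,0,0,0,0,0,0.8,-1,0,0,0,0,0,0.4,-1,0,0,0,0,0,0,-1,0,0,0,0,0,0,-1],
)

```text
clock: 11.28
tcp_pos: [597.6, 270.7, 200.6]
tool_rot: [-2.156, -2.284, 0.004]
wrist_force: [-0.0, 0.1, -0.0]
gripper_width: 85.3
grip_force: 0.0
```

Run:
```python
from h import *
s=manip.sense();print(s["tcp_pos"],s["gripper_width"])
def circ(xy):
    A=np.c_[2*xy,np.ones(len(xy))];r=np.linalg.lstsq(A,(xy**2).sum(1),rcond=None)[0];return r[:2].round(1),np.sqrt(r[2]+r[:2]@r[:2]).round(1)
for n in("wrist","side"):
    c=cam(n);im=c["color"];P=cloud(c);Z=P[...,2];h=cv2.cvtColor(im,cv2.COLOR_RGB2HSV)
    ye=(h[...,0]>15)&(h[...,0]<35)&(h[...,1]>110)&(h[...,2]>60)
    near=np.hypot(P[...,0]-597,P[...,1]-272)<38
    q=P[ye&near];print(n,"brass",len(q),q.min(0).round(1),q.max(0).round(1))
    b=q[q[:,2]>80];print(" bail",cv2.minAreaRect(b[:,:2].astype(np.float32)), b.mean(0).round(1), np.percentile(b[:,2],95))
    for y,z in((0,59),(1,56)):
        k=P[near&(ye==bool(y))&(abs(Z-z)<3)];print("  ",["steel","brass"][y],len(k),circ(k[:,:2]),(k.min(0)+k.max(0))/2)
    if n=="wrist":cv2.imwrite("pics/w3.png",im[:,:,::-1])
    else: cv2.imwrite("pics/s3.png",cv2.resize(im[170:290,180:380,::-1],None,fx=4,fy=4))
```

```text
[597.63947453 270.69248691 200.59132875] 85.27155272359867
wrist brass 1797 [572.8 248.7   5.6] [620.8 294.6  90.7]
 bail ((597.9728393554688, 271.799560546875), (7.254594802856445, 44.87154769897461), 3.1480324268341064) [597.8 272.9  88.3] 89.64877307147393
   steel 675 (array([597.3, 272.5]), np.float64(28.5)) [597.4651702  272.26483305  58.98934037]
   brass 376 (array([597.9, 271.5]), np.float64(21.9)) [597.89657628 271.65007758  55.95966144]
side brass 282 [573.5 244.2  31.7] [618.5 297.4  91.1]
 bail ((596.991455078125, 273.2879638671875), (5.735137462615967, 48.19921112060547), 2.760934352874756) [596.2 278.9  87.7] 90.30545706549141
   steel 168 (array([596.2, 273.4]), np.float64(28.0)) [596.51176225 273.85338426  58.99131645]
   brass 63 (array([596.6, 272. ]), np.float64(21.5)) [596.6891735  268.68237759  55.90163507]
```

View pics/w3.png

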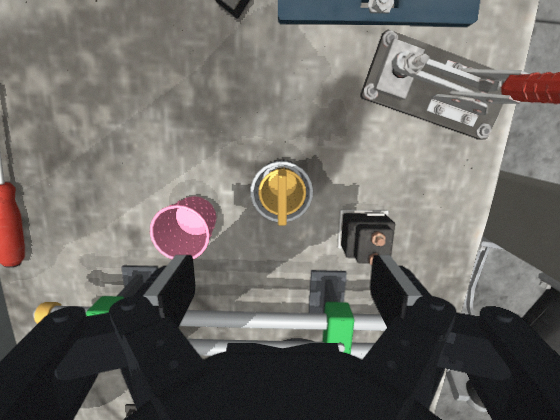

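The wrist view shows the brass strainer nested at (282,192) inside the grey cup, bail upright and its top at about 88 mm. The contactor sits at (367,237), beside the right finger, so I'll check that clearance before descending.

Run:
```python
from h import *
for n in("wrist","top"):
    c=cam(n);P=cloud(c);Z=P[...,2]
    m=(P[...,0]>635)&(P[...,0]<760)&(P[...,1]>165)&(P[...,1]<260)&(Z>8)&(Z<85);q=P[m]
    print(n,len(q),np.percentile(q,[1,99],axis=0).round(1))
```

```text
wrist 2232 [[672.3 198.5   9.7]
 [722.2 242.4  70.7]]Traceback (most recent call last):
  File "<stdin>", line 5, in <module>
    return _quantile_unchecked(
        a, q, axis, out, overwrite_input, method, keepdims, weights)
    return _ureduce(a,
                    func=_quantile_ureduce_func,
    ...<5 lines>...
                    overwrite_input=overwrite_input,
                    method=method)
    r = func(a, **kwargs)
    result = _quantile(arr,
                       quantiles=q,
    ...<2 lines>...
                       out=out,
                       weights=wgt)
    slices_having_nans = np.isnan(arr[-1, ...])
                                  ~~~^^^^^^^^^
IndexError: index -1 is out of bounds for axis 0 with size 0
```

Emit:
play_rows(
  commands=[0,0,0,0,0.032,-0.6,-1,0,0,0,0,0,-0.7,-1,0,0,0,0,0,-0.7,-1,0,0,0,0,0,-0.6,-1,0,0,0,0,0,-0.5,-1,0,0,0,0,0,-0.3,-1,0,0,0,0,0,-0.16,-1,0,0,0,0,0,0,-1],
)

```text
clock: 12.48
tcp_pos: [598.4, 273.1, 24.2]
tool_rot: [-2.157, -2.284, 0.0]
wrist_force: [-1.0, -0.7, -0.7]
gripper_width: 85.2
grip_force: 0.0
```

Emit:
play_rows(
  commands=[0,0,0,-0.016,-0.01,-0.05,-1,0,0,0,0,0,0,-0.7,0,0,0,0,0,0,-0.5,0,0,0,0,0,0,-0.3,0,0,0,0,0,0,0,0,0,0,0,0,0,1,0,0,0,0,0,0,1],
  grip_force=60,
)

```text
clock: 13.35
tcp_pos: [597.6, 272.6, 22.8]
tool_rot: [2.156, 2.284, 0.0]
wrist_force: [-2.1, -0.6, 5.3]
gripper_width: 56.9
grip_force: 63.3
```

Gripped at 57 mm, which fits the taper. I'll lift a little and check it.

Emit:
play_rows(
  commands=[0,0,0,0,0,0.1,1,0,0,0,0,0,0.2,1,0,0,0,0,0,0.4,1,0,0,0,0,0,0.5,1,0,0,0,0,0,0.5,1,0,0,0,0,0,0.5,1,0,0,0,0,0,0.4,1,0,0,0,0,0,0.2,1,0,0,0,0,0,0,1,0,0,0,0,0,0,1],
)

```text
clock: 14.6
tcp_pos: [597.1, 272.1, 160.8]
tool_rot: [-2.156, -2.284, 0.003]
wrist_force: [-0.3, 0.8, -4.1]
gripper_width: 56.9
grip_force: 64.5
```

```bash
cat > pose.py <<'E'
from h import *
s=manip.sense();t=s["tcp_pos"];print(t,s["tool_rot"],s["gripper_width"],s["wrist_force"])
def fit(k):
    A=np.c_[2*k,np.ones(len(k))];r=np.linalg.lstsq(A,(k**2).sum(1),rcond=None)[0];return r[:2].round(1),np.sqrt(r[2]+r[:2]@r[:2]).round(1)
for n in("side","top"):
    c=cam(n);P=cloud(c);Z=P[...,2];h=cv2.cvtColor(c["color"],cv2.COLOR_RGB2HSV)
    near=np.hypot(P[...,0]-t[0],P[...,1]-t[1])<33
    if n=="side":
        g=near&(h[...,1]<70)&(Z<t[2]+45)&(Z>t[2]-40);q=P[g];print("cup z min",np.sort(q[:,2])[[0,5,15,30]].round(1))
        q=q[abs(q[:,0]-t[0])<26]
        for dz in(-15,-5,5):
            k=q[abs(q[:,2]-t[2]-dz)<4]
            if len(k)>8:print(dz,len(k),fit(k[:,:2]),k[:,0].min().round(1),k[:,0].max().round(1),k[:,1].max().round(1))
        v,u=np.where(g);v0,u0=max(int(v.mean())-70,0),max(int(u.mean())-90,0)
        import sys;cv2.imwrite(f"pics/{sys.argv[1]}.png",cv2.resize(c["color"][v0:v0+130,u0:u0+190,::-1],None,fx=4,fy=4,interpolation=cv2.INTER_CUBIC))
    m=(abs(Z-55)<4)&(np.hypot(P[...,0]-631.5,P[...,1]-5.2)<43);k=P[m][:,:2]
    if len(k)>8:print(n,"neck",len(k),fit(k),(k.min(0)+k.max(0))/2,np.ptp(k,axis=0))
E
python3 pose.py p1
```

```text
[597.05273635 272.06366417 160.76319348] [-2.15618386 -2.28404137  0.00291404] 56.88054963561368 [-0.34878554  0.77008337 -4.14589152]
cup z min [137.  138.9 140.5 141.9]
-15 96 (array([596. , 272.4]), np.float64(24.8)) 571.2 620.8 298.3
-5 105 (array([596.4, 272.3]), np.float64(25.7)) 571.1 620.2 299.3
5 110 (array([596.4, 273. ]), np.float64(26.0)) 571.1 622.0 301.0
top neck 222 (array([631.6,   5.1]), np.float64(36.2)) [632.75450521   4.87540118] [76.90807049 77.50482013]
```

View pics/p1.png

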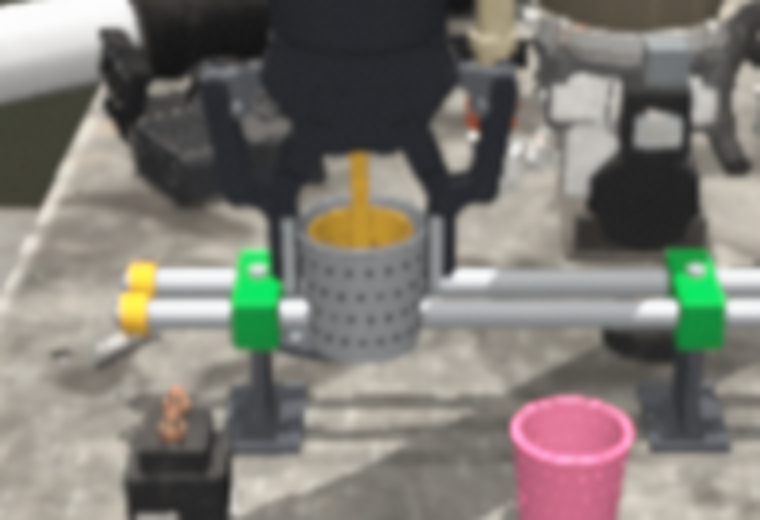

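The crop shows the pair held upright at (360,280) in the crop, with the cup sidewalls vertical and the bail clear of the gripper body. The cup's underside is at about 138 mm and the pipes top out at 99 mm, so I carry it over.

Emit:
play_rows(
  commands=[0,0,0,0.08,-0.3,0,1,0,0,0,0.08,-0.6,0,1,0,0,0,0.08,-0.75,0,1,0,0,0,0.08,-0.75,0,1,0,0,0,0.08,-0.75,0,1,0,0,0,0.08,-0.75,0,1,0,0,0,0.08,-0.75,0,1,0,0,0,0.08,-0.45,0,1,0,0,0,0.07,-0.24,0,1,0,0,0,0,0,0,1,0,0,0,0,0,0,1],
)

```text
clock: 16.08
tcp_pos: [632.9, 7.2, 161.9]
tool_rot: [-2.154, -2.286, -0.001]
wrist_force: [0.2, 0.3, -2.3]
gripper_width: 56.6
grip_force: 64.5
```

```bash
python3 pose.py p2
python3 - <<'E'
from h import *
s=manip.sense();t=s["tcp_pos"]
c=cam("wrist");P=cloud(c);Z=P[...,2]
def fit(k):
    A=np.c_[2*k,np.ones(len(k))];r=np.linalg.lstsq(A,(k**2).sum(1),rcond=None)[0];return r[:2].round(1),np.sqrt(r[2]+r[:2]@r[:2]).round(1)
for nm,z,r in(("neck",55,43),("steelrim",t[2]-22.8+59,34),("flange",8,55)):
    k=P[(abs(Z-z)<4)&(np.hypot(P[...,0]-632,P[...,1]-5)<r)]
    if len(k)>8:print(nm,len(k),fit(k[:,:2]),k.min(0).round(),k.max(0).round())
E
```

```text
[632.88605956   7.16932498 161.8567529 ] [-2.15383517e+00 -2.28584897e+00 -1.16867431e-03] 56.64060260559995 [ 0.15137539  0.30180404 -2.28230762]
cup z min [139.5 141.  142.2 144.5]
-15 64 (array([632. ,   7.7]), np.float64(24.6)) 608.1 654.9 35.1
-5 70 (array([631.9,   8.9]), np.float64(24.5)) 608.0 657.2 36.0
5 65 (array([632.3,   9.1]), np.float64(24.9)) 607.9 656.5 36.2
side neck 125 (array([632.4,   6.4]), np.float64(36.1)) [632.8865253    5.06257795] [76.2157844  73.17434425]
top neck 187 (array([631.5,   5.3]), np.float64(36.4)) [632.03238244   8.05788686] [76.58482736 71.21873672]
neck 993 (array([633.8,   5.5]), np.float64(36.0)) [595. -11.  51.] [673.  43.  59.]
steelrim 5691 (array([633.5,   7.9]), np.float64(26.2)) [599. -20. 194.] [663.  37. 202.]
flange 3666 (array([633. ,  19.2]), np.float64(30.0)) [584. -16.   4.] [683.  55.  12.]
```

View pics/p2.png

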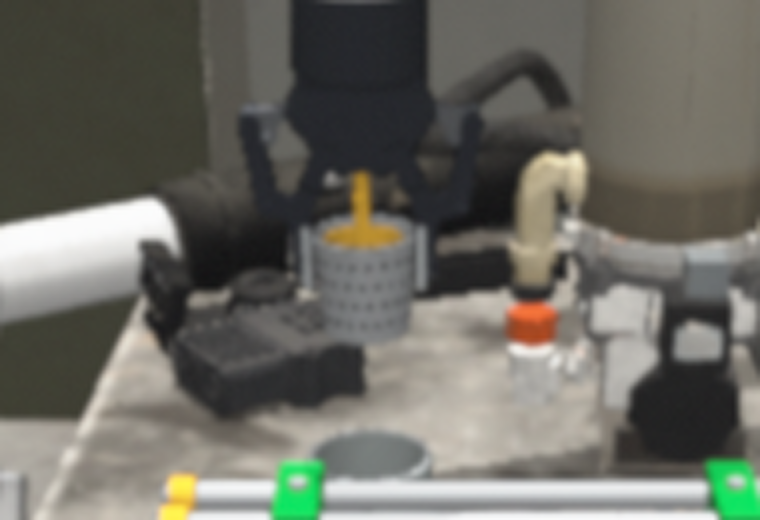

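The pair is upright at (363,280) in the crop, above the neck at (370,455). Both views agree it needs about +0.3 mm in x, −1.8 mm in y, and 68 mm down.

Emit:
play_rows(
  commands=[0,0,0,0.006,-0.036,-0.2,1,0,0,0,0,0,-0.3,1,0,0,0,0,0,-0.3,1,0,0,0,0,0,-0.26,1,0,0,0,0,0,-0.15,1,0,0,0,0,0,-0.1,1,0,0,0,0,0,0,1,0,0,0,0,0,0,1],
)

```text
clock: 17.23
tcp_pos: [633.8, 3.8, 96.9]
tool_rot: [2.156, 2.284, 0.001]
wrist_force: [-0.1, 0.5, -2.8]
gripper_width: 57.1
grip_force: 64.5
```

```bash
python3 pose.py p3
```

```text
[633.82348814   3.7745321   96.86371577] [2.15616589e+00 2.28380798e+00 1.28316824e-03] 57.06617571685195 [-0.09252089  0.47628732 -2.76123433]
cup z min [74.7 77.2 78.8 80. ]
-15 57 (array([633.2,   5.2]), np.float64(24.0)) 609.3 658.2 31.8
-5 64 (array([633.1,   7.2]), np.float64(23.3)) 609.0 657.6 34.0
5 67 (array([633.4,   4.9]), np.float64(25.7)) 608.8 659.4 32.7
side neck 89 (array([632.3,   6.8]), np.float64(36.1)) [632.81176396   6.3442705 ] [75.9128808  67.16758409]
top neck 163 (array([631.2,   5.8]), np.float64(36.1)) [631.29787645  15.49359368] [74.85064771 56.39389435]
```

View pics/p3.png

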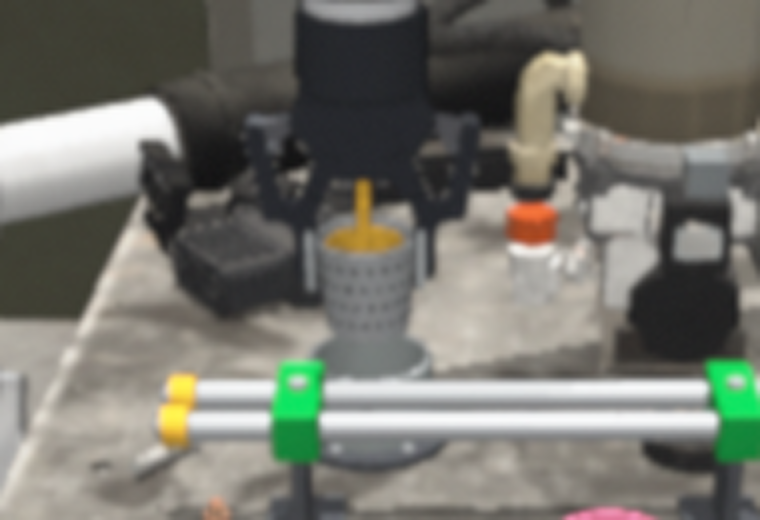

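Emit:
play_rows(
  commands=[0,0,0,-0.012,0.02,-0.056,1,0,0,0,0,0,0,1,0,0,0,0,0,0,1,0,0,0,0,0,0,1],
)

```text
clock: 17.82
tcp_pos: [632.9, 4.7, 93.6]
tool_rot: [2.157, 2.284, 0.0]
wrist_force: [0.5, -0.8, -2.3]
gripper_width: 57.1
grip_force: 64.5
```

```bash
python3 pose.py p4
```

```text
[632.86363254   4.7056371   93.55798378] [2.15669590e+00 2.28428969e+00 2.06560865e-04] 57.10399965814 [ 0.52638999 -0.79557043 -2.34568434]
cup z min [55.5 73.  74.6 76.2]
-15 63 (array([632.3,   6.1]), np.float64(23.8)) 607.2 655.5 32.1
-5 61 (array([632.7,   7.6]), np.float64(23.8)) 609.0 657.9 34.9
5 59 (array([632.2,   6.6]), np.float64(24.7)) 608.7 656.9 33.7
side neck 78 (array([632.2,   6.8]), np.float64(35.9)) [632.81348767   8.7753994 ] [75.81615017 64.12001154]
top neck 157 (array([631.4,   5.6]), np.float64(36.2)) [631.42714915  16.32383607] [75.23655883 54.79530373]
```

The cup is centred to within about 0.5 mm, with its underside at about 71 mm (15 mm over the rim), upright and holding. Handing in.

```bash
python3 -c "
from bench import manip
print(manip.sign_off())"
```

```text
the job is handed in; nothing more can be done
None
```

I lowered the brass strainer fully into the steel one and released it. The arm then carried the pair over the pipes and is holding it upright, centred to about 1 mm and about 15 mm above the filler neck; the job was handed in at about 18 s.

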